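# Seat the porous stone and close its clip

### The arm

A 7-joint arm with a two-finger parallel gripper is mounted at the origin on the work surface. World frame = base frame: x ahead of the robot, y to its left, z up, the work surface at z = 0. Lengths are in mm, angles in rad, forces in N, time in s.
With the tool pointing down it reaches from about 400 to 875 mm from the base axis. Payload 6.5 kg.
Tool frame: the origin (TCP) lies between the finger pads; the fingertips stand 14 mm ahead of it and the grasp point (between the pads) lies 5 mm behind it; z points along the fingers, y is the direction in which the jaws open and shut (so a half turn about z gives the same grasp; the last joint's range is limited). The gripper opens to 85 mm and grips with 20 to 120 N. Pads are 22 mm wide; open, the fingers measure 114 mm over their backs; the gripper's body (76 mm by 85 mm) begins 54 mm behind the grasp point. The pads swing forward as they close: fully open they stand 13 mm farther back than shut.
Start: joints at [-0.066, 0.536, -0.004, 1.538, 0.003, 1.067, -0.071], TCP at [649.992, 0.001, 245.29] pointing down, gripper open.
Joint ranges: [-2.7, 2.7], [-0.37, 2.16], [-1.27, 1.26], [0.24, 2.4], [-1.31, 4.45], [0.19, 1.91], [-2.76, 2.76]. Speed limits (rad/s): [2.39, 2.39, 3.14, 3.14, 3.14, 3.14, 3.14].

### API

Orientations are given as a rotation vector (axis times angle).
In Python, from cell import manip, imaging gives the robot as it stands.
- The arm moves only by the tool apply_moves, never from a script. Its arguments are lists of equal length, an entry for each row: "offset": the shift along the world's x, y, z in cm, a list of three; "spin": the turn about the world's z in degrees; "grip": the opening, from 0 (shut) to 1 (fully open). A call has 1 to 20 rows; each row shifts and turns the commanded pose from where the row before left it; what a row does not reach is not made up. A row lasts 1/12 s, in which the tool goes at most 41.7 mm and 7.16 degrees, less where a joint would pass 70% of its speed; a pose out of reach is approached as far as the arm can. A call with a gripper value outside its range is refused whole. The fingers move at their own pace and stop on an object; the grip force is fixed at half the most. Time passes only in rows, so rows that do not move let the fingers close. It gives the time, the measured TCP pose, the force and the opening at its end, in the units of the state.
- manip.get_obs(): the state, without advancing time (a new reading comes with each control period).
- imaging.get_image(name): name is "scene" or "side" or "wrist"; returns a dict with "img" (400x640x3 uint8, blue, green, red), "camera_matrix" (3x3 intrinsics, pixels), "k1" (the pictures are not rectified: a ray, as slopes to the right and down, at radius r is drawn at 1 + k1 r^2 times it, then the intrinsics apply), "R" (3x3) and "t" (3): a world point X has camera coordinates R X + t. Camera axes: x right, y down, z forward; pixel columns grow to the right and rows downward; lengths in mm; the calibration is good to about 2 mm. A picture is of the moment at which its call begins. There is no depth.
- manip.hand_in(): hands the job in, once; it reports no verdict.
Trained networks look in the newest picture that a camera, given by its name, has taken for a name from the list of things; names that differ only in an ending like _2 or _b are one class to them, and where a whole thing is asked for, a point or a joint stands for the part that bears it (a point fixed in the world has none). Each returns a list of dicts, best first, with "confidence" (0 to 1); they miss things now and then, are a little off and sometimes report something else, mostly with a low value. They report only what shows in the picture. A call takes as long as a camera call.
- imaging.search_frame(query, camera): "bbox" ([left, top, right, bottom] in pixels, round what is visible of it).
The state is a dict: "time": time; "q": joint angles; "qd": joint speeds; "joint_efforts": joint torques, N m; "tool_pos": TCP position; "eef_rot": TCP orientation; "ft_force": force on the tool from outside, world axes, zero at the start; "ft_torque": the same for the moment, N m; "finger_gap": finger opening in mm.
Only numpy, scipy, OpenCV 4.12 (cv2) and the standard library are available. Lean on these libraries where they do the work, as an engineer would, in place of code of your own. Each camera call takes 0.05 s, during which the arm holds its last target.

### The job

On the aluminium base plate of the soil-test cell, push the loose porous stone disc across the plate until it drops over the rim and lies flat in the round recess; then push the swing clip round by its pin as far as it goes, so that its arm lies over the seated stone. Do it all with the fingertips: slide the stone, do not pick it up or push it off the plate, and leave the tins, ring, bowl and other things where they stand.

Things in the scene. Friction and masses are not known exactly. Their poses are not given: they have to be found in the camera images.
- base: Fixed flat aluminium plate, 220 mm (its x) by 160 mm (its y) by 28 mm high, lying on the bench. Origin: centre of its underside; z up. The flat top is 28 mm above the origin. One round recess with a flat floor is sunk in the top, 45 mm from the centre toward its +x; the stone starts on the -x half.
- recess (a point): Centre of the floor of the recess. The recess is 64 mm in diameter and 8 mm deep: its rim is 8 mm above this point.
- stone: Loose grey disc of porous stone, 60 mm in diameter, 10 mm thick, about 70 g (may differ by a third). Origin: centre of its underside; z is the disc's axis. It starts flat on the top of the plate, 28 mm above the bench. Seated in the recess its underside rests on the recess floor and its top stands 2 mm above the plate; it may then be up to 2 mm off centre.
- clip (a joint): Angle of the steel swing clip on the plate, which turns level about an upright pivot at point clip_pivot. 0: closed, against its stop, the arm points from the pivot along the plate's -y, over the recess. It grows counter-clockwise seen from above: at 1.57 the arm points along the plate's +x. It starts open, between 1.1 and 1.7; it stops at 0 and 1.9. Light friction (about 2 N at the pin) keeps it where it is left.
- clip_pivot (a point): On the clip's pivot axis, at the height of the plate's top; 48 mm from the recess centre toward the plate's +y. The arm is a flat bar 14 mm wide, reaching 37 mm from the axis and 7 mm behind it; its underside is 6 mm and its top 11 mm above this point, so it clears the seated stone by 4 mm.
- clip_pin (a point): Centre of the top of the upright steel pin on the clip's arm: 10 mm in diameter, 28 mm from the pivot axis, standing 26 mm above the arm; its top is 37 mm above the plate's top. It moves with the clip.
- tin_small: Lidded aluminium tin, 44 mm in diameter, 28 mm high, standing on the plate in its +x -y corner. Origin: centre of its underside. To be left alone.
- tin_large: Lidded aluminium tin, 62 mm in diameter, 35 mm high, on the bench beside the plate's -y side. Origin: centre of its underside. To be left alone.
- cutting_ring: Steel ring, 70 mm in outer diameter, 20 mm high, on the bench beside the plate's +y side. Origin: centre of its underside. To be left alone.
- bowl: White porcelain bowl, 100 mm in diameter, 45 mm high, on the bench beyond the plate's +x side. Origin: centre of its underside. To be left alone.
- spatula: Spatula lying on the bench, about along the plate's x, beyond the large tin. To be left alone.
- wash_bottle: White plastic bottle with a red cap, 66 mm in diameter, 160 mm high, on the bench well to the left. Origin: centre of its underside. To be left alone.
- mallet: Hammer-shaped mallet lying on the bench well to the right. To be left alone.

How it is judged:
By the outcome, as a careful person would: the job done as asked, in the order asked, and still so for the second after the job is handed in, with the robot touching nothing.
It also fails if it takes over 50 s, if anything falls off the work surface, if the arm or the gripper's body presses on something with over 40 N, if the wrist force passes 120 N, or if a joint passes its speed limit or range.

## Working session

There is one attempt and no reset: what is moved stays moved. The work goes in short steps, Python scripts to look and compute and a tool call to move; the robot and the scene stay as the last step left them, time stands still between calls to the robot, and variables do not carry over. Pictures are saved under pics/ and viewed, and the job is handed in when it is done.

Besides the shell and the picture viewer there is one more tool, called after "Request:" as name(argument=value, ...), one argument or row to a line, values as JSON. apply_moves: Moves the arm, as the interface text tells. Its arguments: {"type":"object","properties":{"offset":{"type":"array"},"spin":{"type":"array"},"grip":{"type":"array"}},"required":["offset","spin","grip"]}

```bash
mkdir -p pics; cat > h.py <<'E'
import numpy as np, cv2, pickle
from cell import manip, imaging
def grab(n,tag):
    d=imaging.get_image(n); cv2.imwrite(f'pics/{tag}.png',d['img']); pickle.dump(d,open(f'{tag}.pkl','wb')); return d
def ray(d,uv):
    K=np.array(d['camera_matrix']);R=np.array(d['R']);t=np.array(d['t']).ravel()
    p=np.array([(uv[0]-K[0,2])/K[0,0],(uv[1]-K[1,2])/K[1,1]]);s=p.copy()
    for _ in range(30): s=p/(1+d['k1']*(s@s))
    return -R.T@t, R.T@np.array([s[0],s[1],1.])
def at(d,uv,z):
    c,r=ray(d,uv); return (c+r*(z-c[2])/r[2])
def proj(d,X):
    X=np.atleast_2d(X);R=np.array(d['R']);t=np.array(d['t']).ravel();K=np.array(d['camera_matrix'])
    c=X@R.T+t;s=c[:,:2]/c[:,2:];s=s*(1+d['k1']*(s**2).sum(1,keepdims=True))
    return s*[K[0,0],K[1,1]]+[K[0,2],K[1,2]]
E
python3 - <<'E'
from h import *
np.set_printoptions(precision=1,suppress=True)
for n in ['scene','side','wrist']:
    d=grab(n,n+'0'); c,r=ray(d,(320,200)); print(n,c,r,d['camera_matrix'][0][0])
    for q in ['base','stone','clip','clip_pin','tin_small','tin_large','cutting_ring','bowl']:
        for x in imaging.search_frame(q,n)[:2]: print(q,np.round(x['bbox']),round(x['confidence'],2))
E
```

```text
scene [1416.6 -425.3 1390.7] [-0.5  0.2 -0.8] 477.493909985985
base [310. 163. 371. 216.] 0.64
stone [339. 168. 340. 173.] 0.45
clip [354. 188. 355. 196.] 0.49
clip_pin [327. 195. 338. 211.] 0.59
tin_small [324. 196. 339. 209.] 0.64
tin_large [298. 190. 315. 209.] 0.57
cutting_ring [367. 174. 390. 195.] 0.72
bowl [270. 172. 307. 241.] 0.74
bowl [340. 215. 364. 239.] 0.65
side [521.7 907.6 890.3] [ 0.  -0.7 -0.7] 407.7999277668471
base [287. 204. 366. 259.] 0.72
stone [340. 230. 354. 246.] 0.64
clip [302. 228. 310. 235.] 0.42
clip_pin [304. 223. 314. 237.] 0.51
tin_small [302. 201. 312. 217.] 0.66
tin_large [325. 188. 346. 206.] 0.88
cutting_ring [302. 253. 327. 274.] 0.55
bowl [251. 198. 286. 223.] 0.72
wrist [649.7  67.2 373.2] [-0.  -0.3 -1. ] 311.17779556363126
base [113.  32. 336. 207.] 0.56
stone [130.  53. 189. 110.] 0.85
stone [344. 118. 434. 209.] 0.66
clip [248.  70. 288. 110.] 0.66
clip [113. 262. 329. 312.] 0.36
clip_pin [246.  72. 292. 107.] 0.75
tin_small [262. 166. 308. 209.] 0.76
tin_large [193. 202. 250. 261.] 0.82
tin_large [246.  71. 292. 108.] 0.19
cutting_ring [209.   2. 280.  37.] 0.86
bowl [344. 116. 434. 209.] 0.84
```

```bash
python3 - <<'E'
import cv2
w=cv2.imread('pics/wrist0.png'); cv2.imwrite('pics/w0b.png',cv2.resize(w[0:280,90:450],None,fx=2.15,fy=2.15,interpolation=cv2.INTER_CUBIC))
s=cv2.imread('pics/scene0.png'); cv2.imwrite('pics/s0b.png',cv2.resize(s[140:260,240:420],None,fx=4.4,fy=4.4,interpolation=cv2.INTER_CUBIC))
s=cv2.imread('pics/side0.png'); cv2.imwrite('pics/d0b.png',cv2.resize(s[170:290,240:400],None,fx=4.8,fy=4.8,interpolation=cv2.INTER_CUBIC))
E
```

```text
(no output)
```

View pics/w0b.png

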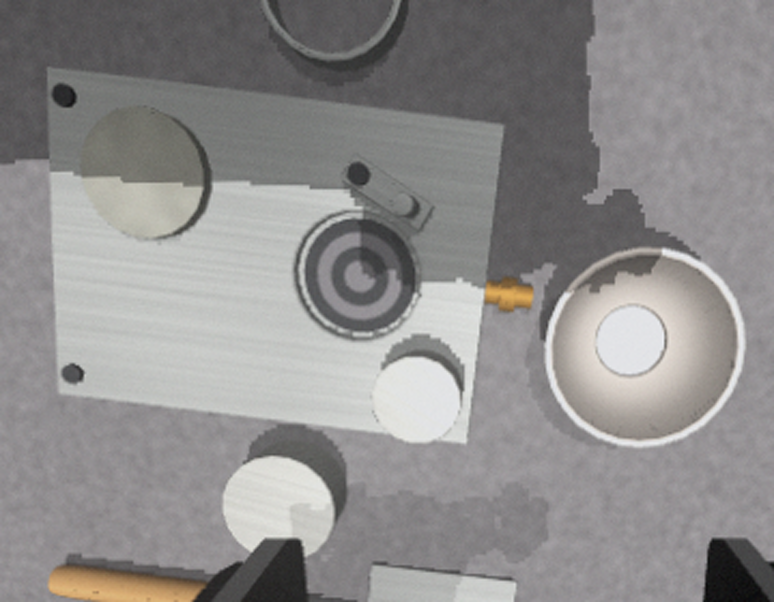

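View pics/s0b.png

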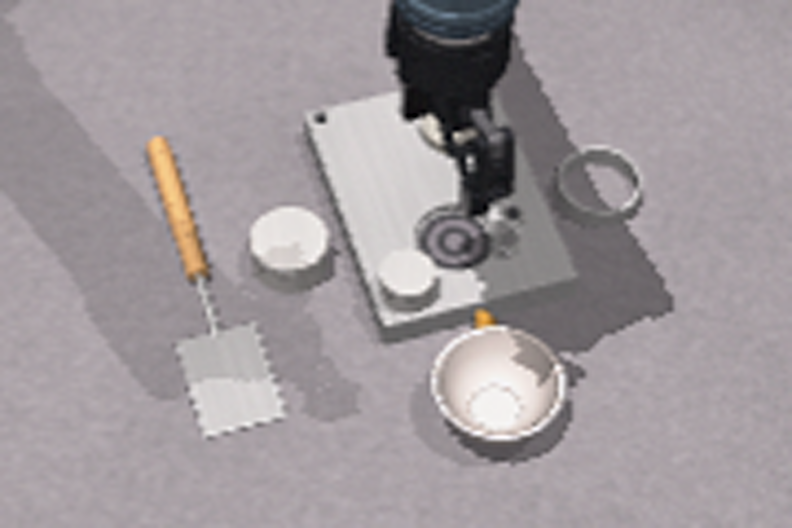

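View pics/d0b.png

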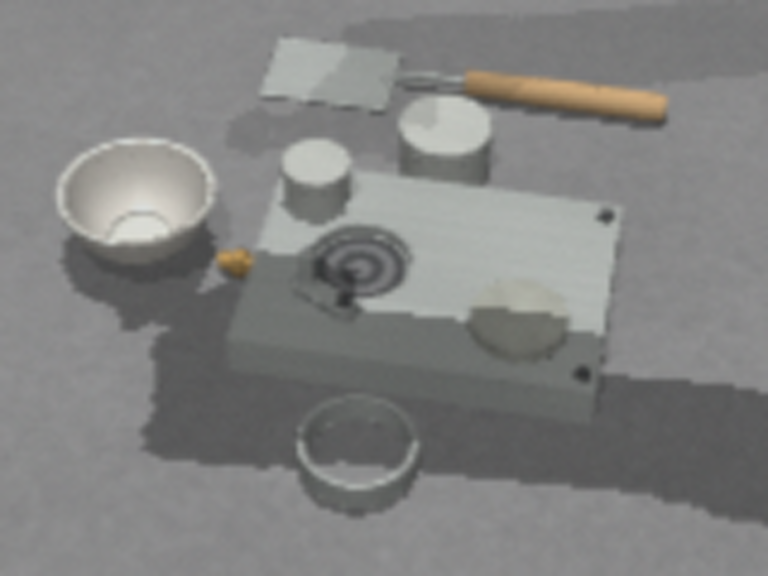

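Wrist picture: the plate spans the crop corners (48,68), (504,125), (466,442) and (58,394). The stone is at about (144,172), the recess at about (358,273), the pivot at (358,173) and the pin top at (404,204). The arm is open, pointing roughly right and down. Next I turn these into positions.

```bash
cat > m.py <<'E'
from h import *
from scipy.optimize import least_squares
np.set_printoptions(precision=2,suppress=True)
d=pickle.load(open('wrist0.pkl','rb'))
f=lambda u:np.array(u)/2.15+[90,0]
C=[(48,68),(504,125),(466,442),(58,394)]
L=np.array([[-110,80],[110,80],[110,-80],[-110,-80]])
P=np.array([at(d,f(c),28)[:2] for c in C]); print(P)
def T(p,l): c,s=np.cos(p[2]),np.sin(p[2]); return np.array(l)@np.array([[c,s],[-s,c]])+p[:2]
if __name__=='__main__':
    r=least_squares(lambda p:(T(p,L)-P).ravel(),[600,100,0]); print(r.x,r.fun)
    rec=at(d,f((358,273)),28); piv=T(r.x,[[45,48]]); print('recess meas',rec,'pred',T(r.x,[[45,0]]),'piv',piv)
    print('pivot meas h11',at(d,f((358,173)),39))
    print('pin',at(d,f((404,204)),65))
    # stone outline
    ex=[at(d,f(u),38)[:2] for u in [(80,172),(205,172),(143,106),(145,239)]]; print(np.array(ex),np.mean(ex,0))
    print('tin',at(d,f((417,399)),56))
    print('bowl',at(d,f((645,347)),45),'ring',at(d,f((335,-5)),20), manip.get_obs()['tool_pos'],manip.get_obs()['eef_rot'])
E
python3 m.py
```

```text
[[431.75 153.96]
 [648.92 126.49]
 [628.62 -30.87]
 [410.67  -4.51]]
[529.99  61.27  -0.13] [-0.87  0.46  0.23  0.37  0.48 -1.01  0.17  0.18]
recess meas [575.48  57.47  28.  ] pred [[574.64  55.63]] piv [[580.65 103.25]]
pivot meas h11 [580.26 103.74  39.  ]
pin [605.2   87.99  65.  ]
[[446.58 105.66]
 [507.19 104.86]
 [480.95 134.27]
 [474.26  74.45]] [477.24 104.81]
tin [606.88  -1.29  56.  ]
bowl [718.33  22.6   45.  ] ring [569.36 185.33  20.  ] [649.99  -0.02 245.29] [ 2.22  2.22 -0.  ]
```

Request:
apply_moves(
  offset=[
    [-1, 0.2, -0.5],
    [-1, 0.2, -0.5],
    [-1, 0.2, -0.5],
    [-1, 0.2, -0.5],
    [-1, 0.2, -0.5],
    [-1, 0.2, -0.5],
    [-1, 0.2, -0.5],
    [-1, 0.2, -0.5],
    [-1, 0.2, -1],
    [-1, 0.2, -1],
    [-1, 0.2, -1],
    [-1, 0.2, -1],
    [-1, 0.2, -1],
    [-1, 0.2, -1],
    [-1, 0.2, -1],
    [-1, 0, -1],
    [0, 0, -1],
  ],
  spin=[-6.8, -6.8, -6.8, -6.8, -6.8, -6.8, -6.8, -6.8, -6.8, -6.8, -6.8, -6.8, -7, -7, -7, -7, -7],
  grip=[0.29, 0.29, 0.29, 0.29, 0.29, 0.29, 0.29, 0.29, 0.29, 0.29, 0.29, 0.29, 0.29, 0.29, 0.29, 0.29, 0.29],
)

```text
time: 2.77
tool_pos: [488.1, 30.2, 114.8]
eef_rot: [3.055, -0.731, -0.003]
ft_force: [-0.4, 0.2, 0.3]
finger_gap: 24.9
```

```bash
python3 - <<'E'
from h import *
d=grab('wrist','w1');cv2.imwrite('pics/w1b.png',cv2.resize(d['img'],None,fx=1.25,fy=1.25))
print(manip.get_obs()['tool_pos'], imaging.search_frame('stone','wrist')[:2])
d=grab('side','d1'); cv2.imwrite('pics/d1b.png',cv2.resize(d['img'][100:290,200:440],None,fx=3.3,fy=3.1,interpolation=cv2.INTER_CUBIC))
E
```

```text
[488.0473847   30.3533496  113.36638919] [{'bbox': [202.3, 232.1, 274.3, 289.7], 'confidence': 0.71}, {'bbox': [126.8, 84.7, 175.5, 159.8], 'confidence': 0.21}]
```

View pics/w1b.png

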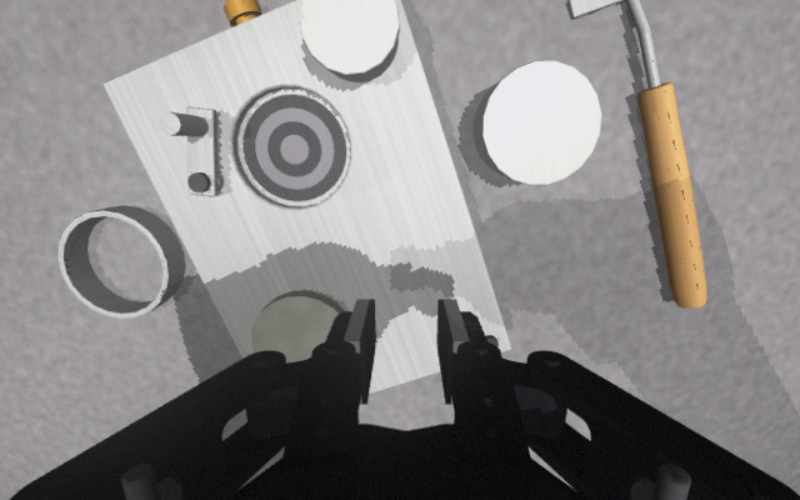

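View pics/d1b.png

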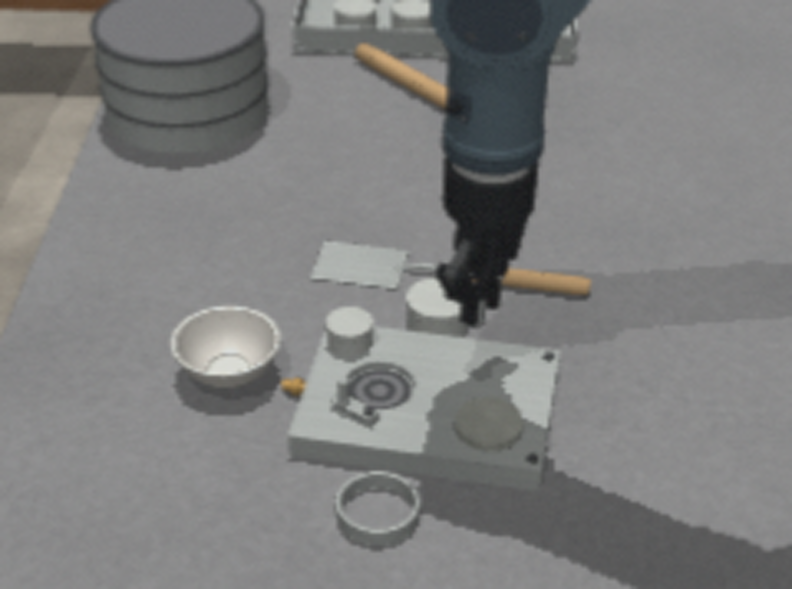

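Wrist picture: the recess is at (293,147) in the ×1.25 view and the tips end at about (375,300) and (440,300). The stone is partly hidden behind the left finger. I check the recess position and the tip height from the known 24.9 mm gap.

```bash
python3 - <<'E'
from h import *
np.set_printoptions(precision=1,suppress=True)
d=pickle.load(open('w1.pkl','rb'))
print(at(d,np.array([293,147.5])/1.25,28), 'pin',at(d,np.array([170,124])/1.25,65))
for z in range(90,116,4):
    a=at(d,np.array([375,300])/1.25,z);b=at(d,np.array([440,300])/1.25,z);print(z,np.linalg.norm(a-b),a,b,((a+b)/2-[488,30.4,0])[:2]@[.892,-.452])
E
```

```text
[574.2  54.1  28. ] pin [603.3  88.1  65. ]
90 27.381210893017766 [497.5  40.   90. ] [485.1  15.6  90. ] 4.172314669703714
94 26.663409038871375 [498.8  38.9  94. ] [486.8  15.2  94. ] 5.811942589759449
98 25.945607184725002 [500.2  37.9  98. ] [488.4  14.8  98. ] 7.451570509815089
102 25.227805330578587 [501.5  36.9 102. ] [490.1  14.4 102. ] 9.091198429870825
106 24.510003476432203 [502.8  35.8 106. ] [491.7  14.  106. ] 10.730826349926513
110 23.792201622285827 [504.1  34.8 110. ] [493.3  13.6 110. ] 12.370454269982202
114 23.074399768139443 [505.4  33.7 114. ] [495.   13.2 114. ] 14.010082190037837
```

Request:
apply_moves(
  offset=[
    [0, 0, -2],
    [0, 0, -2],
    [0, 0, -2],
    [0, 0, -0.7],
    [0, 0, 0],
    [0, 0, 0],
  ],
  spin=[0, 0, 0, 0, 0, 0],
  grip=[0.29, 0.29, 0.29, 0.29, 0.29, 0.29],
)

```text
time: 3.42
tool_pos: [490.7, 29.8, 48.9]
eef_rot: [-3.057, 0.721, -0.001]
ft_force: [-0.8, 0.1, 0.2]
finger_gap: 24.9
```

Request:
apply_moves(
  offset=[
    [0, 0, -0.2],
    [0, 0, 0],
  ],
  spin=[0, 0],
  grip=[0.29, 0.29],
)

```text
time: 3.58
tool_pos: [490.8, 30.1, 47.2]
eef_rot: [-3.057, 0.722, -0.003]
ft_force: [-0.2, 0.7, 0.2]
finger_gap: 24.5
```

Request:
apply_moves(
  offset=[
    [0, 0, -0.1],
    [0, 0, 0],
  ],
  spin=[0, 0],
  grip=[0.29, 0.29],
)

```text
time: 3.75
tool_pos: [490.3, 30.1, 45.7]
eef_rot: [-3.057, 0.722, -0.001]
ft_force: [-0.1, 0.8, -0.3]
finger_gap: 24.5
```

Request:
apply_moves(
  offset=[
    [0, 0, -0.1],
    [0, 0, 0],
  ],
  spin=[0, 0],
  grip=[0.29, 0.29],
)

```text
time: 3.92
tool_pos: [490.0, 30.1, 44.4]
eef_rot: [-3.057, 0.722, -0.0]
ft_force: [-0.3, 0.8, 0.3]
finger_gap: 24.8
```

Request:
apply_moves(
  offset=[
    [0, 0, -0.1],
    [0, 0, 0],
  ],
  spin=[0, 0],
  grip=[0.29, 0.29],
)

```text
time: 4.08
tool_pos: [489.9, 30.0, 43.2]
eef_rot: [3.057, -0.723, -0.0]
ft_force: [-0.3, -0.8, -1.0]
finger_gap: 25.1
```

Request:
apply_moves(
  offset=[
    [0, 0, -0.1],
    [0, 0, 0],
  ],
  spin=[0, 0],
  grip=[0.29, 0.29],
)

```text
time: 4.25
tool_pos: [489.9, 30.0, 42.1]
eef_rot: [3.057, -0.723, -0.0]
ft_force: [-0.1, -0.1, -1.2]
finger_gap: 24.7
```

Request:
apply_moves(
  offset=[
    [0, 0, -0.1],
    [0, 0, 0],
  ],
  spin=[0, 0],
  grip=[0.29, 0.29],
)

```text
time: 4.42
tool_pos: [490.0, 30.0, 41.9]
eef_rot: [-3.057, 0.723, 0.001]
ft_force: [-3.0, 0.2, 12.0]
finger_gap: 25.0
```

Request:
apply_moves(
  offset=[
    [0, 0, 2],
    [0, 0, 3],
    [-1.5, 2.2, 0],
    [-1.5, 2.5, 0],
    [-1.5, 2.5, 0],
    [-2.1, 3, 0],
    [0, 0, 0],
    [0, 0, -2],
    [0, 0, -1.6],
    [0, 0, -1],
    [0, 0, 0],
    [0, 0, 0],
  ],
  spin=[0, 0, 0, 0, 0, 0, 0, 0, 0, 0, 0, 0],
  grip=[0.29, 0.29, 0.29, 0.29, 0.29, 0.29, 0.29, 0.29, 0.29, 0.29, 0.29, 0.29],
)

```text
time: 5.42
tool_pos: [423.8, 131.5, 45.1]
eef_rot: [3.056, -0.724, -0.001]
ft_force: [-0.3, 1.0, 0.8]
finger_gap: 24.8
```

```bash
python3 - <<'E'
from h import *
d=grab('wrist','w2');cv2.imwrite('pics/w2b.png',cv2.resize(d['img'],None,fx=1.25,fy=1.25))
E
```

```text
(no output)
```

View pics/w2b.png

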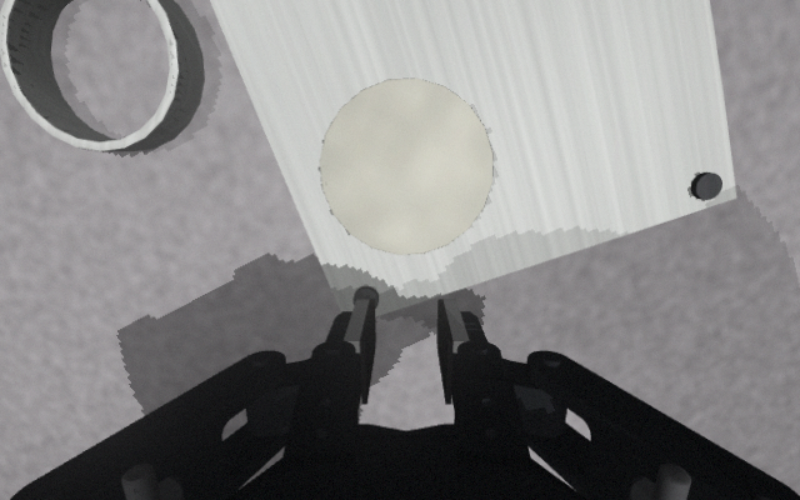

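Stone centred at (407,166), exactly between the fingertips (375 and 440). Now the push.

Request:
apply_moves(
  offset=[
    [0.54, -0.27, 0],
    [0.54, -0.27, 0],
    [0.36, -0.18, 0],
    [0.36, -0.18, 0],
    [0.36, -0.18, 0],
    [0.54, -0.27, 0],
    [0.54, -0.27, 0],
    [0.54, -0.27, 0],
    [0.54, -0.27, 0],
    [0.54, -0.27, 0],
    [0.54, -0.27, 0],
    [0.54, -0.27, 0],
    [0.54, -0.27, 0],
    [0.54, -0.27, 0],
    [0.54, -0.27, 0],
    [0.54, -0.27, 0],
    [0.36, -0.18, 0],
    [0.18, -0.09, 0],
    [0, 0, 0],
  ],
  spin=[0, 0, 0, 0, 0, 0, 0, 0, 0, 0, 0, 0, 0, 0, 0, 0, 0, 0, 0],
  grip=[0.29, 0.29, 0.29, 0.29, 0.29, 0.29, 0.29, 0.29, 0.29, 0.29, 0.29, 0.29, 0.29, 0.29, 0.29, 0.29, 0.29, 0.29, 0.29],
)

```text
time: 7.05
tool_pos: [510.9, 88.5, 45.3]
eef_rot: [3.057, -0.723, 0.001]
ft_force: [0.3, 0.6, -0.3]
finger_gap: 24.9
```

```bash
python3 - <<'E'
from h import *
d=grab('wrist','w3');cv2.imwrite('pics/w3b.png',cv2.resize(d['img'],None,fx=1.25,fy=1.25))
E
```

```text
(no output)
```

View pics/w3b.png

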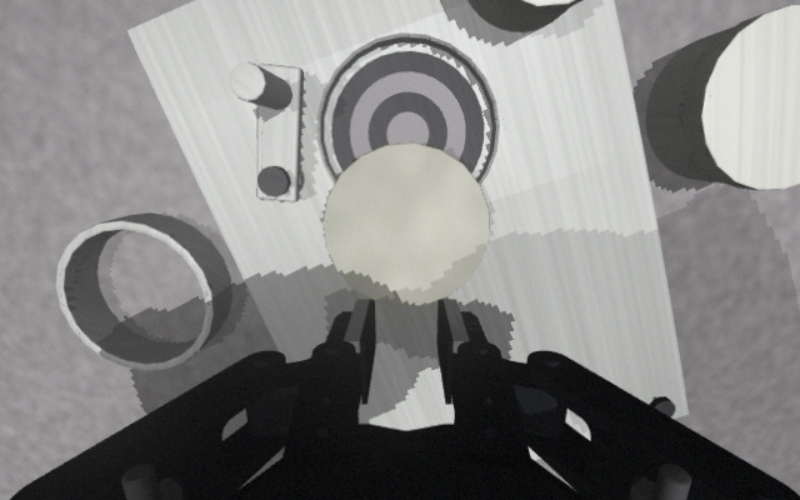

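```bash
python3 - <<'E'
from h import *
np.set_printoptions(precision=1,suppress=True)
d=pickle.load(open('w3.pkl','rb'));S=1.25
def fit(pts,z):
    P=np.array([at(d,np.array(p)/S,z)[:2] for p in pts]);A=np.c_[2*P,np.ones(len(P))];x=np.linalg.lstsq(A,(P**2).sum(1),rcond=None)[0];return x[:2],np.sqrt(x[2]+x[:2]@x[:2])
s=fit([(324,223),(490,223),(407,143),(348,165),(466,165),(407,304),(345,280)],38);print(s)
r=fit([(408,34),(317,124),(498,124),(345,63),(471,63),(327,165),(490,165)],28);print(r)
v=r[0]-s[0];u=np.array([.8941,-.4478]);n=np.array([.4478,.8941]);print(v@u,v@n, (s[0]-np.array([510.9,88.5]))@u,(s[0]-np.array([510.9,88.5]))@n)
E
```

```text
(array([545.3,  71. ]), np.float64(29.423939440090678))
(array([574.3,  55.9]), np.float64(32.03349928518))
32.61767439838149 -0.47818599431956565 38.619165892617026 -0.26912325026746575
```

Stone cradled at (407,223); the recess is at (408,124), 32.6 mm ahead and only 0.5 mm off to the side.

Request:
apply_moves(
  offset=[
    [0.27, -0.135, 0],
    [0.27, -0.135, 0],
    [0.27, -0.135, 0],
    [0.27, -0.135, 0],
    [0.27, -0.135, 0],
    [0.27, -0.135, 0],
    [0.27, -0.135, 0],
    [0.27, -0.135, 0],
    [0.27, -0.135, 0],
    [0.18, -0.09, 0],
    [0.09, -0.045, 0],
    [0, 0, 0],
    [0, 0, 0],
  ],
  spin=[0, 0, 0, 0, 0, 0, 0, 0, 0, 0, 0, 0, 0],
  grip=[0.29, 0.29, 0.29, 0.29, 0.29, 0.29, 0.29, 0.29, 0.29, 0.29, 0.29, 0.29, 0.29],
)

```text
time: 8.18
tool_pos: [537.4, 75.4, 45.3]
eef_rot: [-3.057, 0.723, 0.0]
ft_force: [-0.2, 0.7, 0.3]
finger_gap: 24.8
```

```bash
python3 - <<'E'
from h import *
d=grab('wrist','w4');cv2.imwrite('pics/w4b.png',cv2.resize(d['img'],None,fx=1.25,fy=1.25))
E
```

```text
(no output)
```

View pics/w4b.png

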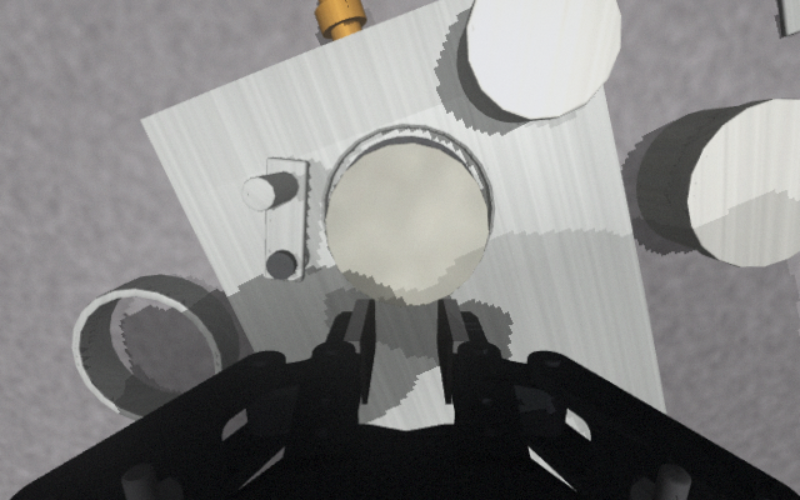

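The stone (centre about (408,223)) sits almost over the recess, with a gap on the far side. I push the last few millimetres slowly.

Request:
apply_moves(
  offset=[
    [0.09, -0.045, 0],
    [0.09, -0.045, 0],
    [0.09, -0.045, 0],
    [0, 0, 0],
    [0, 0, 0],
  ],
  spin=[0, 0, 0, 0, 0],
  grip=[0.29, 0.29, 0.29, 0.29, 0.29],
)

```text
time: 8.65
tool_pos: [540.2, 73.9, 45.3]
eef_rot: [-3.057, 0.723, -0.0]
ft_force: [1.0, 0.3, -0.3]
finger_gap: 24.9
```

```bash
python3 - <<'E'
from h import *
d=grab('wrist','w5');cv2.imwrite('pics/w5b.png',cv2.resize(d['img'],None,fx=1.25,fy=1.25))
E
```

```text
(no output)
```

View pics/w5b.png

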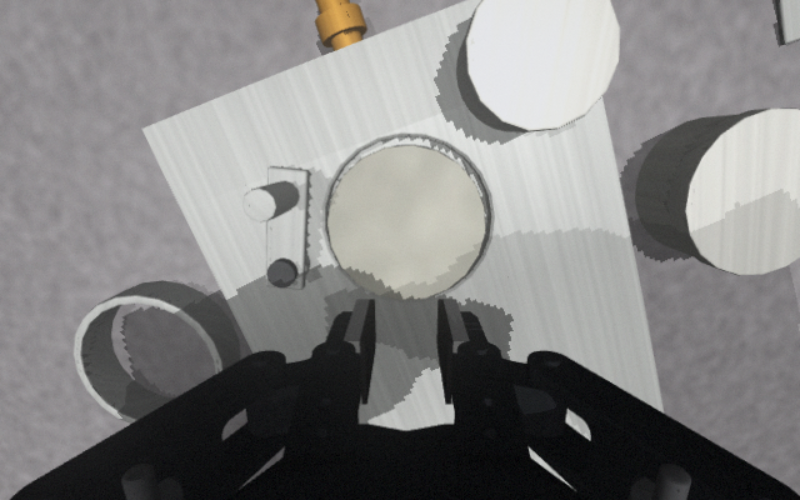

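The stone's apparent width shrank from 166 to 159 px and it sits concentric at (408,220), so it looks dropped in. I back off, lift, turn and close the fingers behind the pin, then look.

Request:
apply_moves(
  offset=[
    [-0.45, 0.225, 0],
    [-0.45, 0.225, 0.5],
    [0, 0, 2.5],
    [0, 0, 2.5],
    [2, 0.4, 0],
    [2, 0.4, 0],
    [2, 0.4, 0],
    [2, 0.4, 0],
    [1.8, 0.45, 0],
    [0, 0, 0],
    [0, 0, 0],
    [0, 0, 0],
  ],
  spin=[0, 0, 0, 6, 7, 7, 7, 7, 7, 7, 3, 0],
  grip=[0.29, 0.29, 0.29, 0, 0, 0, 0, 0, 0, 0, 0, 0],
)

```text
time: 9.7
tool_pos: [628.7, 99.1, 100.4]
eef_rot: [-3.07, -0.667, 0.001]
ft_force: [-0.6, 0.0, -0.7]
finger_gap: -0.1
```

```bash
python3 - <<'E'
from h import *
d=grab('wrist','w6')
a=grab('scene','s6')['img'];b=grab('side','d6')['img']
cv2.imwrite('pics/s6b.png',np.hstack([cv2.resize(a[130:250,270:400],(400,370),interpolation=2),cv2.resize(b[180:290,260:380],(400,370),interpolation=2)]))
print(imaging.search_frame('stone','side')[:1],imaging.search_frame('clip_pin','side')[:1],imaging.search_frame('clip_pin','scene')[:1])
E
```

```text
[{'bbox': [304.3, 176.0, 378.7, 195.6], 'confidence': 0.58}] [{'bbox': [306.2, 224.8, 313.5, 235.3], 'confidence': 0.57}] []
```

View pics/w6.png

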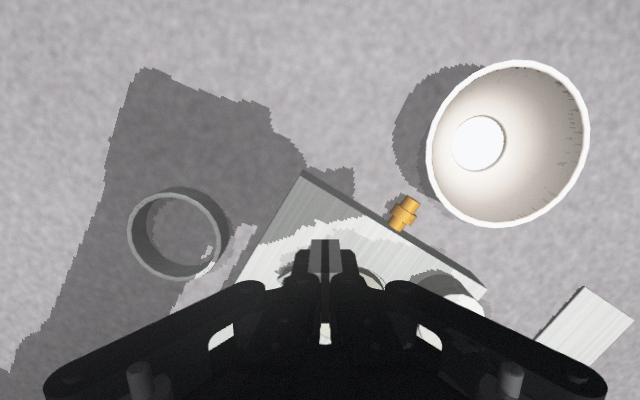

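View pics/s6b.png

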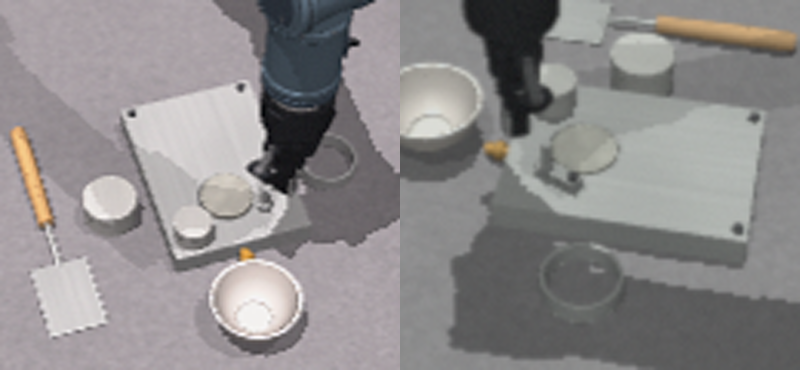

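Stone shows pale and flat in the recess in both views. I check this numerically by projecting seated and unseated circles.

```bash
python3 - <<'E'
from h import *
np.set_printoptions(precision=1,suppress=True)
t=np.linspace(0,2*np.pi,60)
out=[]
for f in ['d6','s6']:
    d=pickle.load(open(f+'.pkl','rb'))
    print(f,at(d,(315.5,224.1),30) if f=='d6' else '')
    im0=d['img']
    c=proj(d,[[574.5,55.8,30]])[0]
    for z in (30,38):
        M=np.float32([[12,0,200-12*c[0]],[0,12,180-12*c[1]]]);im=cv2.warpAffine(im0,M,(400,370),flags=cv2.INTER_CUBIC)
        p=proj(d,np.c_[574.5+30*np.cos(t),55.8+30*np.sin(t),0*t+z])@M[:,:2].T+M[:,2]
        cv2.polylines(im,[np.int32(p)],True,(0,0,255),1);out.append(im)
cv2.imwrite('pics/chk6.png',cv2.resize(np.vstack([np.hstack(out[:2]),np.hstack(out[2:])]),(640,592)))
E
```

```text
d6 [573.7  58.7  30. ]
s6
```

View pics/chk6.png

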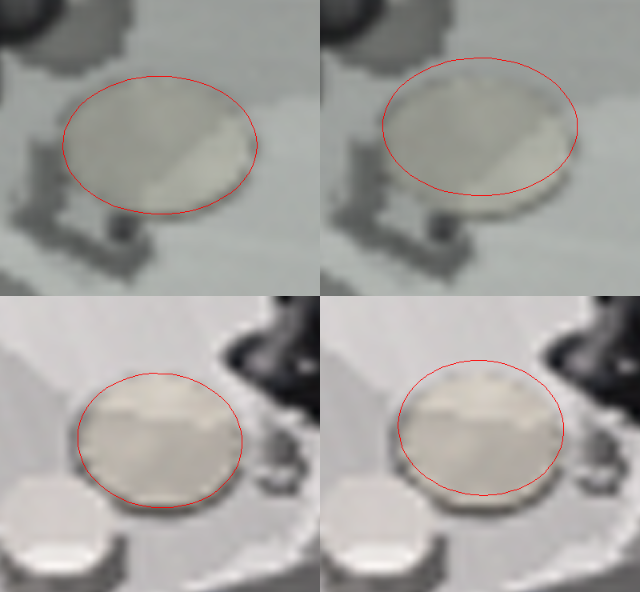

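The z=30 (seated) circle fits in both views and the z=38 one does not, so the stone lies flat in the recess. Now I lower beside the pin and push it.

Request:
apply_moves(
  offset=[
    [0, 0, -2],
    [0, 0, -1.4],
    [0, 0, -0.5],
    [0, 0, 0],
    [-0.4, -0.18, 0],
    [-0.4, -0.18, 0],
    [-0.4, -0.18, 0],
    [-0.4, -0.18, 0],
    [-0.4, -0.18, 0],
    [-0.4, -0.18, 0],
    [-0.4, -0.18, 0],
    [-0.3, -0.135, 0],
    [0, 0, 0],
    [0, 0, 0],
  ],
  spin=[0, 0, 0, 0, 0, 0, 0, 0, 0, 0, 0, 0, 0, 0],
  grip=[0, 0, 0, 0, 0, 0, 0, 0, 0, 0, 0, 0, 0, 0],
)

```text
time: 11.17
tool_pos: [596.9, 85.1, 61.0]
eef_rot: [-3.07, -0.664, 0.003]
ft_force: [0.6, -0.3, -0.5]
finger_gap: 0.4
```

```bash
python3 - <<'E'
from h import *
a=grab('scene','s7')['img'];b=grab('side','d7')['img']
cv2.imwrite('pics/s7b.png',np.hstack([cv2.resize(a[150:230,290:380],(400,370),interpolation=2),cv2.resize(b[190:270,280:370],(400,370),interpolation=2)]))
E
```

```text
(no output)
```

View pics/s7b.png

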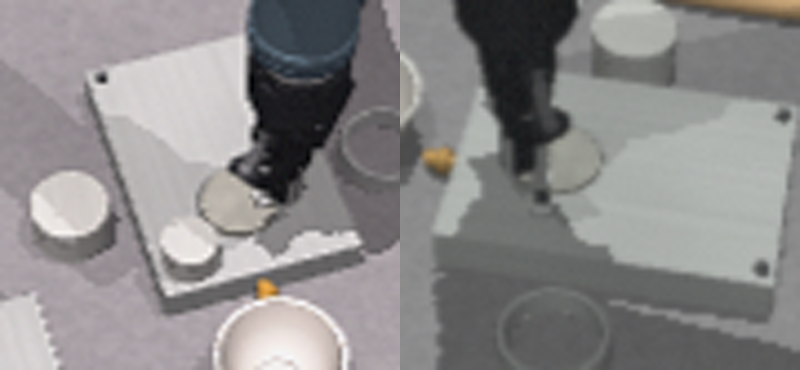

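The clip has turned with the tool and its arm now points over the stone. I continue in small steps, watching the force for the stop.

Request:
apply_moves(
  offset=[
    [-0.15, -0.05, 0],
    [-0.15, -0.05, 0],
    [0, 0, 0],
  ],
  spin=[0, 0, 0],
  grip=[0, 0, 0],
)

```text
time: 11.52
tool_pos: [594.8, 84.5, 61.1]
eef_rot: [-3.07, -0.665, 0.0]
ft_force: [0.7, 1.3, -1.2]
finger_gap: -0.2
```

Request:
apply_moves(
  offset=[
    [-0.15, 0, 0],
    [0, 0, 0],
  ],
  spin=[0, 0],
  grip=[0, 0],
)

```text
time: 11.68
tool_pos: [593.4, 84.2, 61.2]
eef_rot: [-3.07, -0.664, -0.0]
ft_force: [2.4, 1.7, -2.3]
finger_gap: 0.0
```

Request:
apply_moves(
  offset=[
    [-0.1, 0, 0],
    [0, 0, 0],
  ],
  spin=[0, 0],
  grip=[0, 0],
)

```text
time: 11.85
tool_pos: [592.5, 84.1, 61.3]
eef_rot: [-3.071, -0.664, 0.0]
ft_force: [1.6, 1.1, -0.9]
finger_gap: -0.3
```

Request:
apply_moves(
  offset=[
    [-0.1, 0, 0],
    [0, 0, 0],
  ],
  spin=[0, 0],
  grip=[0, 0],
)

```text
time: 12.02
tool_pos: [591.5, 84.0, 61.3]
eef_rot: [-3.071, -0.664, 0.0]
ft_force: [2.1, 1.8, -1.0]
finger_gap: 0.2
```

Request:
apply_moves(
  offset=[
    [-0.1, 0, 0],
    [0, 0, 0],
  ],
  spin=[0, 0],
  grip=[0, 0],
)

```text
time: 12.18
tool_pos: [591.0, 84.1, 61.4]
eef_rot: [3.07, 0.664, 0.002]
ft_force: [2.9, 2.0, -1.9]
finger_gap: -0.1
```

Request:
apply_moves(
  offset=[
    [-0.1, 0, 0],
    [0, 0, 0],
  ],
  spin=[0, 0],
  grip=[0, 0],
)

```text
time: 12.35
tool_pos: [590.9, 84.2, 61.6]
eef_rot: [3.07, 0.664, 0.005]
ft_force: [5.8, 2.3, -4.6]
finger_gap: 0.2
```

Request:
apply_moves(
  offset=[
    [-0.1, 0, 0],
    [0, 0, 0],
  ],
  spin=[0, 0],
  grip=[0, 0],
)

```text
time: 12.52
tool_pos: [590.7, 84.3, 61.8]
eef_rot: [3.07, 0.664, 0.007]
ft_force: [7.2, 2.6, -4.0]
finger_gap: 0.1
```

Request:
apply_moves(
  offset=[
    [-0.1, 0, 0],
    [0, 0, 0],
    [0, 0, 0],
  ],
  spin=[0, 0, 0],
  grip=[0, 0, 0],
)

```text
time: 12.77
tool_pos: [590.5, 84.5, 62.0]
eef_rot: [3.07, 0.664, 0.01]
ft_force: [8.5, 2.5, -5.7]
finger_gap: -0.2
```

The force climbs while the tool stalls at x≈590.5, so the clip is against its stop. I withdraw and look.

Request:
apply_moves(
  offset=[
    [0.4, 0.18, 0],
    [0.9, 0.4, 0],
    [1.4, 0.6, 0],
    [0, 0, 2],
    [0, 0, 3],
    [0, 0, 4],
    [0, 0, 4],
    [-2, -1, 3],
    [-3, -1.5, 0],
    [-3, -1.5, 0],
    [-3, -1.5, 0],
    [-3, -1.5, 0],
    [0, 0, 0],
    [0, 0, 0],
  ],
  spin=[0, 0, 0, 0, 0, 0, 0, 0, 0, 0, 0, 0, 0, 0],
  grip=[0, 0, 0, 0, 0, 0, 0, 0, 0, 0, 0, 0, 0, 0],
)

```text
time: 13.93
tool_pos: [472.3, 24.6, 221.2]
eef_rot: [-3.071, -0.661, 0.004]
ft_force: [0.8, 0.5, -0.4]
finger_gap: -0.5
```

```bash
python3 - <<'E'
from h import *
d=grab('wrist','w8');cv2.imwrite('pics/w8b.png',cv2.resize(d['img'],None,fx=1.25,fy=1.25))
d=grab('side','d8');cv2.imwrite('pics/d8b.png',cv2.resize(d['img'][190:280,260:370],None,fx=6,fy=6,interpolation=2))
E
```

```text
(no output)
```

View pics/w8b.png

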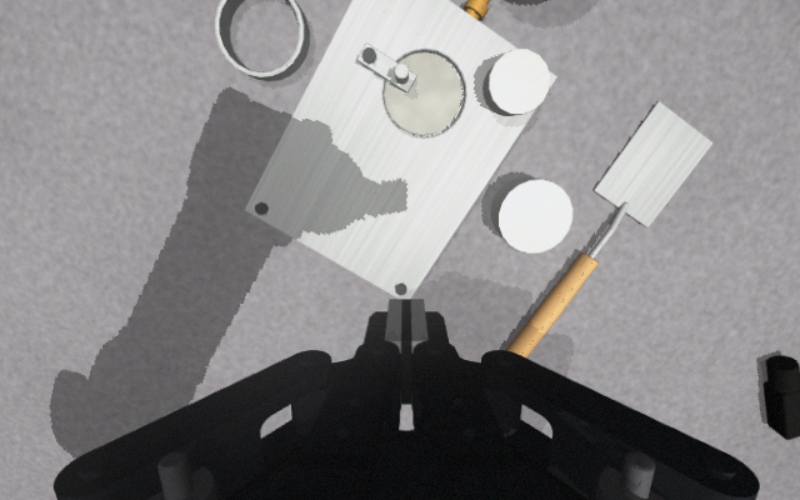

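View pics/d8b.png

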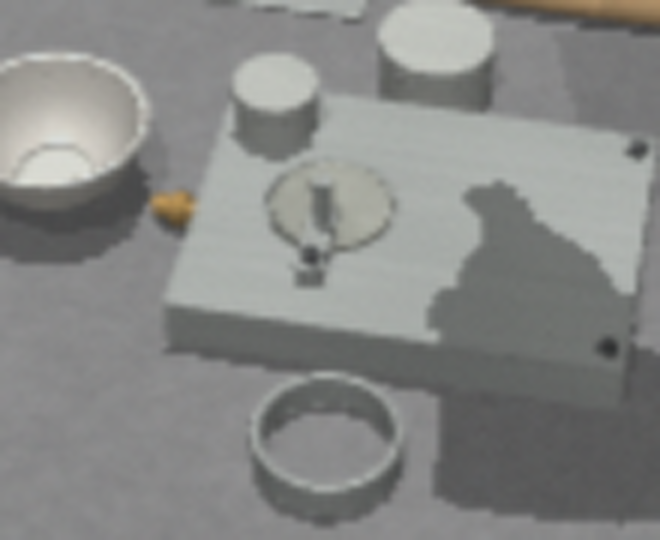

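Wrist picture (×1.25): the stone is seated at (424,93), the pivot is at (370,55) and the pin top is at (403,70), with the arm over the stone. I check the clip angle and that the neighbours haven't moved.

```bash
python3 - <<'E'
from h import *
np.set_printoptions(precision=1,suppress=True)
d=pickle.load(open('w8.pkl','rb'))
g=lambda u,z:at(d,np.array(u)/1.25,z)[:2]
C=[(556,79),(410,298),(248,209)]
L=[[110,-80],[-110,-80],[-110,80]]
P=np.array([g(c,28) for c in C]);print(P)
yaw=np.arctan2(*(P[0]-P[1])[::-1]);print('yaw',yaw)
pin=g((403,69),65);pv=g((370,55),39);w=pin-pv
print(pin,pv,np.linalg.norm(w),'clip',np.arctan2(w[1],w[0])-yaw+np.pi/2)
print('end', g((408,88),39)-pv, 'stone',g((424,93),30),'tin',g((519,81),56))
im=cv2.resize(d['img'][20:130,270:460],None,fx=4,fy=4,interpolation=2)
c=(P[0]+P[2])/2; 
yy=-0.127;R=np.array([[np.cos(yy),-np.sin(yy)],[np.sin(yy),np.cos(yy)]])
pvw=g((370,55),39)
q=np.c_[np.array([[-7,7],[7,7],[7,-37],[-7,-37]])@R.T+pvw,[39]*4]
p=(proj(d,q)-[270,20])*4;cv2.polylines(im,[np.int32(p)],True,(0,0,255),1)
cv2.imwrite('pics/chk8.png',im)
E
```

```text
[[626.3 -31.8]
 [416.1  -4.2]
 [432.6 152. ]]
yaw -0.13070923568382936
[577.9  75.1] [580.8 103.1] 28.09810132313472 clip 0.027959485963807484
end [ -9.2 -34.6] stone [574.5  56.2] tin [606.   -1.4]
```

View pics/chk8.png

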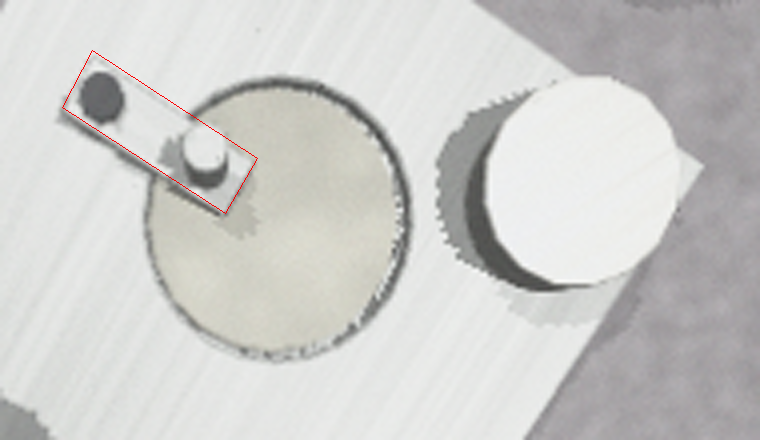

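The closed-clip outline matches the picture (angle 0.03 ± measurement error), the stone is flat and concentric, and the small tin hasn't moved. Handing in.

```bash
python3 -c "
from cell import manip
print(manip.hand_in())"
```

```text
the job is handed in; nothing more can be done
None
```

The stone is seated in the recess and the swing clip is closed over it. The job was handed in at about 14 s of robot time.

**Stone:** I pushed it across the plate with the two fingertips either side of its edge until it dropped into the recess. In two camera views its outline fits the seated height (top 2 mm above the plate) and not the unseated one. Its centre measured (574.5, 56.2) mm, within about 0.5 mm of the recess centre.

**Clip:** I pushed it round by the pin with shut fingertips until the tool stalled and the force rose to about 10 N. After I backed off, the angle read 0.03 rad, which is zero within measurement error, and the arm lies over the stone.

**Other things:** The small tin measured within about 1 mm of where it started. The other tin, ring, bowl and spatula look undisturbed in the pictures, but I did not measure them again. The highest force reading was about 12 N, when I touched the plate on purpose to find the fingertip height.

No final check failed. Midway, the network's "stone" box in the side view landed on something else, so I ignored it and used the outlines instead.

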